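Put the imaging station to rest: lamp dial to its stop, switch off, shield down

TASK

Put the imaging station to rest, in this order: turn the blue lamp dial anticlockwise (seen from above) all the way to its end stop, then push the red-tipped switch on the same box over to off, away from the robot arm, and then fold the orange shield down flat so that it closes the specimen chamber. Leave the grey dial on the other box at its setting, and do not shift or knock over anything else on the table.

Things in the scene. Friction and masses are not known exactly. Their poses are not given: they have to be found in the camera images.
- lamp_box: Lamp control box, fixed to the table: white, black top panel, 170 (x) x 220 (y) x 50 mm high. Origin: centre of its underside; x points away from the robot at yaw 0, y left, z up. The blue dial stands on top at (0, +42) mm, the switch at (0, -78) mm in its frame. Its yaw varies by up to 0.25 rad.
- lamp_dial (a joint): Angle of the blue lamp dial, rad. 0 = fully anticlockwise seen from above, its end stop; grows clockwise to 4.7. Starts between 1.5 and 3.6. Stiff: it stays where it is left; turning takes 0.06 N m, i.e. about 1.5 N pushed sideways at the wing. On the panel round it are a red mark at the end stop and white marks elsewhere.
- lamp_dial_hub (a point): On the blue dial's upright axis, 26 mm above the box's top (76 mm above the table); axes as lamp_box. The dial: a black skirt, 52 mm across, 14 mm high, and on it a blue wing (bar with a white line), 12 mm wide, 14 to 38 mm above the box's top, reaching 48 mm from the axis on one side and 14 mm on the other. A closed gripper can push the wing round by its side.
- lamp_dial_tip (a point): Middle of the end face of the blue wing, 48 mm from the dial's axis and 26 mm above the panel; its x axis points outward along the wing. At the end stop the wing points 150 degrees anticlockwise from the box's +x axis.
- lamp_switch (a joint): Angle of the lamp's toggle switch, rad. 0 to 0.05 at the start = on, leaning to the box's -x (towards the robot, green dot); 1.0 = off, at its stop, leaning to the box's +x (away, red dot). Stays where it is left; pushing its tip takes about 1.5 N.
- switch_tip (a point): Centre of the switch's red ball, 16 mm across, on a steel stem 46 mm long that swings about a pivot 52 mm above the table in the box's x-z plane. On: ball 22 mm to -x of the pivot; off: 22 mm to +x; 92 mm above the table at both, 98 mm midway.
- chamber: Specimen chamber, fixed to the table: open aluminium box 130 (x) x 140 (y) x 50 mm high, walls 8 mm, with a low dish inside. Origin: centre of its underside, axes as for lamp_box. Its yaw varies by up to 0.25 rad.
- shield (a joint): Angle of the orange shield, rad: 0 = closed, flat on the chamber's rim; 1.57 = upright; limit 1.9. Starts open at 1.35 to 1.75. A stiff hinge: it stays at any angle; about 1 to 2 N at its free edge moves it.
- shield_hinge (a point): Middle of the shield's hinge line, along the chamber's y on the chamber's far (+x) rim, 50.5 mm above the table. Its axes are those of the chamber. The shield is a clear orange panel, black edge, 130 mm from hinge to free edge, 140 mm wide, 6 mm thick. To close it push its far (outer) face towards the robot and down.
- shield_edge (a point): Middle of the shield's free edge, 130 mm from the hinge.
- gain_box: Camera control box, fixed to the table, to be left alone: white, black top panel, 150 x 150 x 50 mm high, with a grey dial of the same size and shape as the blue one on the middle of its top. Origin: centre of its underside.
- gain_dial_tip (a point): Middle of the end face of the grey dial's wing, 48 mm from that dial's axis, 76 mm above the table. It must stay put.
- oil_bottle: Loose amber bottle, 32 mm across, 68 mm high. Origin: centre of its underside. Leave alone.
- slide_box: Loose blue slide box, 85 x 60 x 32 mm. Origin: centre of its underside. Leave alone.
- filter_cube: Loose black filter cube, 40 x 40 x 38 mm. Origin: centre of its underside. Leave alone.
- mug: Loose white mug, 80 mm across, 90 mm high. Origin: centre of its underside. Leave alone.
- mouse: Loose black computer mouse, 100 x 58 x 30 mm. Origin: centre of its underside. Leave alone.
- driver: Loose red-handled screwdriver, 150 mm long, lying on the table. Leave alone.
Mind the look-alikes: they are no part of the job. Leave any pink or turquoise look-alike of the chamber alone.

How it is judged (in metres and radians):
On the way, in this order (a step that is already met when the one before it is completed fails the run):
1. the blue lamp dial is at its anticlockwise end stop, the switch still on (value of joint lamp_dial below 0.07 rad and value of joint lamp_switch below 0.5 rad), for 0.2 s.
2. then the lamp switch is off, the dial still at its stop (value of joint lamp_switch above 0.85 rad and value of joint lamp_dial below 0.07 rad), for 0.2 s.
3. then the orange shield is folded flat onto the chamber (value of joint shield below 0.06 rad), for 0.2 s.
At the end, for the whole second after the job is handed in: The blue dial is within 0.07 rad (4 degrees) of its anticlockwise end stop, the switch is off (beyond 0.85 of its 1.0 rad), and the shield is closed to within 0.06 rad and at rest (all of step 2 and value of joint shield below 0.06 rad and velocity of joint shield between -0.05 and 0.05 rad/s); the robot touches nothing.
It fails at once if the grey dial turned (its wing's tip moved over 8 mm) (distance of gain_dial_tip from where it was at the start of the episode above 0.008 m).
It fails at once if a loose thing shifted over 30 mm or knocked over (distance of any of oil_bottle, slide_box, filter_cube, mug, mouse, driver from where it was at the start of the episode above 0.03 m or angle between any of oil_bottle, slide_box, filter_cube, mug, mouse's own z axis and vertical above 0.5 rad).
It also fails if it takes over 61 s, if anything falls off the work surface, if the arm or the gripper's body presses on something with over 40 N, if the wrist force passes 120 N, or if a joint passes its speed limit or range.

ROBOT

A 7-joint arm with a two-finger parallel gripper is mounted at the origin on the work surface. World frame = base frame: x ahead of the robot, y to its left, z up, the work surface at z = 0. Lengths are in mm, angles in rad, forces in N, time in s.
With the tool pointing down it reaches from about 400 to 875 mm from the base axis. Payload 6.5 kg.
Tool frame: the origin (TCP) lies at the very end of the fingers, on their centre line; the grasp point (between the pads) lies ctrl.grasp_offset behind it (ctrl.grasp_offset is the distance from the TCP to the grasp point, in mm); z points along the fingers, y is the line along which they close (so a half turn about z gives the same grasp; the last joint's range is limited). The gripper opens to 88 mm and grips with 3 to 60 N. Pads are 18 mm wide; open, the fingers measure 123 mm over their backs; the gripper's body (75 mm by 187 mm) begins 45 mm behind the grasp point.
Start: joints at [1.154, 0.536, -0.004, 1.538, 0.003, 1.067, -0.071], TCP at [223.368, -610.407, 238.716] pointing down, gripper open.
Joint ranges: [-2.7, 2.7], [-0.37, 2.16], [-1.27, 1.26], [0.24, 2.4], [-1.31, 4.45], [0.19, 1.91], [-2.76, 2.76]. Speed limits (rad/s): [2.39, 2.39, 3.14, 3.14, 3.14, 3.14, 3.14].

INTERFACE

Orientations are given as a rotation vector (axis times angle).
In Python, from station import status, read_camera, get_calibration, ctrl, models gives the robot as it stands.
- The arm moves only by the tool step_arm, never from a script. Its argument "plan" is a list of rows, each a list of 7 numbers: the shift along the tool's x, y, z in m, then the turn, a rotation vector about the tool's x, y, z in degrees, then the finger opening in m, from 0 to 0.0881. In form: [[dx, dy, dz, wx, wy, wz, hand], ...]. A call has 1 to 5 rows; each row is the pose to reach, as a shift and turn from the pose commanded when the call began, along the tool's axes at that moment; what a row does not reach only later rows make up. A row lasts 1/8 s, in which the tool goes at most 62.5 mm and 10.7 degrees, less where a joint would pass 70% of its speed; a pose out of reach is approached as far as the arm can. A call with a gripper value outside its range is refused whole. The fingers move at their own pace and stop on an object; "force" is the grip in N (left out, the last holds). Time passes only in rows, so rows that repeat a pose let the fingers close. It gives the time, the measured TCP pose, the force, the opening and the grip force at its end, in the units of the state.
- status.get_obs(): the state, without advancing time (a new reading comes with each control period).
- read_camera(name): name is "side" or "top"; returns the picture (480x640x3 uint8, red, green, blue); there is no depth.
- get_calibration(name): a dict with "mtx" (3x3 intrinsics, pixels), "eye" and "orientation" of the camera in the world. Camera axes: x right, y down, z forward; pixel columns grow to the right and rows downward; lengths in mm; the calibration is good to about 2 mm. A picture is of the moment at which its call begins. get_calibration takes no time and is no camera call.
- ctrl.finish_job(): hands the job in; it is judged then, once.
Trained networks look in the newest picture that a camera, given by its name, has taken for a name from the list of things; names that differ only in an ending like _2 or _b are one class to them, and where a whole thing is asked for, a point or a joint stands for the part that bears it (a point fixed in the world has none). Each returns a list of dicts, best first, with "conf" (0 to 1); they miss things now and then, are a little off and sometimes report something else, mostly with a low value. They report only what shows in the picture. A call takes as long as a camera call. They do not tell look-alikes from the thing itself.
- models.spot_in(camera, name): "box" ([left, top, right, bottom] as shares, 0 to 1, of the picture: columns of its width, rows of its height, round what is visible of it).
- models.masks_of(camera, name): "pixels" (480x640 bool, what is visible of it) and "box" ([left, top, right, bottom] as shares, 0 to 1, of the picture: columns of its width, rows of its height, round what is visible of it).
The state is a dict: "clock": time; "joint_pos": joint angles; "dq": joint speeds; "tau": joint torques, N m; "eef_pos": TCP position; "ee_rot": TCP orientation; "ft_force": force on the tool from outside, world axes, zero at the start; "moment": the same for the moment, N m; "opening": finger opening in mm; "finger_force": force on a finger pad.
Only numpy, scipy, OpenCV 4.12 (cv2) and the standard library are available. Lean on these libraries where they do the work, as an engineer would, in place of code of your own. Each camera call takes 0.05 s, during which the arm holds its last target. There are 200 camera calls.

## Working session

There is one attempt and no reset: what is moved stays moved. The work goes in short steps, Python scripts to look and compute and a tool call to move; the robot and the scene stay as the last step left them, time stands still between calls to the robot, and variables do not carry over. Pictures are saved under pics/ and viewed, at most 10 in all, crops included, and the job is handed in when it is done.

Besides the shell and the picture viewer there is one more tool, called by a JSON object that holds its "name" and its "arguments". step_arm: Moves the arm, as the interface text tells. Its arguments: {"type":"object","properties":{"plan":{"type":"array","items":{"type":"array","items":{"type":"number"}}},"force":{"type":"number"}},"required":["plan"]}

```bash
mkdir -p pics; ls; cat > h.py <<'E'
from station import status, read_camera, get_calibration, ctrl, models
import numpy as np, cv2
from scipy.spatial.transform import Rotation as R
def cal(n):
    c=get_calibration(n); o=np.array(c["orientation"],float)
    M=o if o.shape==(3,3) else R.from_rotvec(o).as_matrix()
    return np.array(c["mtx"],float),np.array(c["eye"],float),M
def ray(n,uv,z):
    K,e,M=cal(n); d=M@np.linalg.solve(K,[uv[0],uv[1],1]); return e+d*(z-e[2])/d[2]
def proj(n,p):
    K,e,M=cal(n); q=K@(M.T@(np.array(p,float)-e)); return q[:2]/q[2]
def snap(n,f):
    im=read_camera(n); cv2.imwrite(f,cv2.cvtColor(im,cv2.COLOR_RGB2BGR)); return im
E
python3 - <<'E'
from h import *
for n in("top","side"):
    snap(n,f"pics/{n}0.png"); c=get_calibration(n); print(n,c)
    for k in("lamp_box","lamp_dial","lamp_switch","chamber","shield","gain_box","mug"):
        print(k,[(np.round(np.array(d["box"])*[640,480,640,480]).astype(int).tolist(),round(d["conf"],2)) for d in models.spot_in(n,k)])
print(status.get_obs())
E
```

```text
pics
top {'mtx': array([[561.11456574,   0.        , 323.01940367],
       [  0.        , 561.11456574, 235.96893078],
       [  0.        ,   0.        ,   1.        ]]), 'eye': array([ 243.16463492,   43.30092135, 1353.7639659 ]), 'orientation': array([-2.06791107,  2.15630508, -0.2148901 ])}
lamp_box [([177, 175, 245, 203], 0.61), ([487, 209, 500, 219], 0.22)]
lamp_dial [([425, 199, 449, 231], 0.64), ([380, 114, 420, 158], 0.32)]
lamp_switch [([486, 211, 498, 220], 0.39)]
chamber [([155, 346, 228, 418], 0.87), ([81, 276, 156, 338], 0.86), ([178, 110, 246, 170], 0.79), ([177, 173, 257, 261], 0.62)]
shield [([176, 173, 247, 206], 0.74), ([180, 111, 239, 163], 0.74), ([153, 347, 221, 419], 0.69), ([80, 278, 148, 339], 0.58)]
gain_box [([308, 182, 375, 253], 0.75)]
mug [([119, 180, 173, 219], 0.72)]
side {'mtx': array([[465.97944281,   0.        , 320.41237704],
       [  0.        , 465.97944281, 240.75559325],
       [  0.        ,   0.        ,   1.        ]]), 'eye': array([  36.7440335 , 1171.46814925,  756.25164368]), 'orientation': array([-0.50379081,  2.49683533, -1.50018582])
[... 566 characters left out ...]
t_pos': array([ 1.153788  ,  0.5364004 , -0.00437299,  1.53786844,  0.00261623,
        1.06729944, -0.07122093]), 'dq': array([ 1.27891990e-03,  4.47257034e-05,  8.19174619e-04,  1.45317345e-04,
        1.06802303e-03, -2.37164784e-03, -1.91128967e-03]), 'tau': array([-3.65340638e-04, -5.70843959e+01,  9.89663042e-01, -2.51902932e+01,
       -5.62586286e-02,  1.08348654e-02,  4.75168576e-05]), 'eef_pos': array([ 223.36232825, -610.42865149,  238.72822248]), 'ee_rot': array([ 3.09334605e+00,  5.48219851e-01, -7.50424987e-05]), 'ft_force': array([ 0.35231449, -0.11448336,  0.19149084]), 'moment': array([-0.04297398,  0.03870077, -0.00085151]), 'finger_force': 0.0, 'opening': 88.0200149146968}
```

View pics/top0.png

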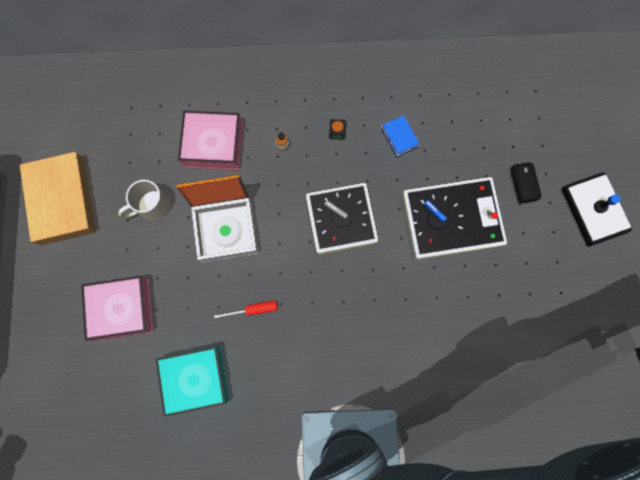

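View pics/side0.png

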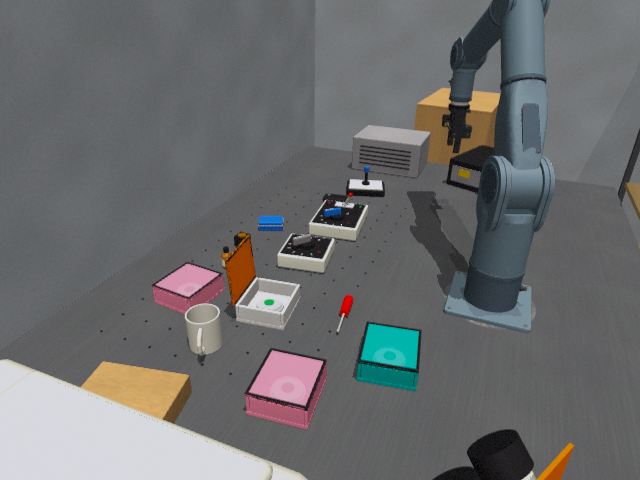

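Top picture: the lamp box is centred near (455,217), with the blue dial at (437,213) and the red switch tip at (493,214). The grey dial box is near (342,217), and the open chamber near (225,230) has its orange shield upright along (212,188).

Possible mix-ups:
- **Blue dial:** slide box (400,135), joystick knob (614,200), grey dial (336,210).
- **Chamber:** pink (210,138), pink (115,308), turquoise (193,380).

My choices are the blue wing at (437,213), and the white/aluminium chamber with the orange shield at (225,230).

```bash
python3 - <<'E'
from h import *
im=cv2.cvtColor(cv2.imread("pics/top0.png"),cv2.COLOR_BGR2RGB); 
a=cv2.resize(im[165:270,395:515],None,fx=5,fy=5,interpolation=cv2.INTER_CUBIC)[:, :600]
cv2.imwrite("pics/crop1.png",cv2.cvtColor(a,cv2.COLOR_RGB2BGR))
g=im.max(2)
def whitebox(x0,y0,x1,y1,name):
    m=np.zeros(g.shape,np.uint8); m[y0:y1,x0:x1]=(im.min(2)[y0:y1,x0:x1]>120)
    cs=cv2.findContours(m,cv2.RETR_EXTERNAL,cv2.CHAIN_APPROX_NONE)[0]
    c=max(cs,key=cv2.contourArea); 
    P=np.array([ray("top",p[0],50)[:2] for p in c],np.float32)
    r=cv2.minAreaRect(P); print(name,r,np.round(cv2.boxPoints(r)).tolist())
    return m
whitebox(400,170,515,262,"lamp"); whitebox(300,178,382,258,"gain"); whitebox(185,195,262,265,"chamber")
hsv=cv2.cvtColor(im,cv2.COLOR_RGB2HSV)
b=(hsv[...,0]>100)&(hsv[...,0]<130)&(hsv[...,1]>120)&(hsv[...,2]>80); b[:190]=0;b[240:]=0;b[:,:415]=0;b[:,455:]=0
ys,xs=np.nonzero(b); P=np.array([ray("top",(x,y),88)[:2] for x,y in zip(xs,ys)],np.float32)
print("wing",len(P),cv2.minAreaRect(P),np.round(cv2.boxPoints(cv2.minAreaRect(P))).tolist())
r=((hsv[...,0]<8)|(hsv[...,0]>172))&(hsv[...,1]>150)&(hsv[...,2]>90)
n,l,s,ce=cv2.connectedComponentsWithStats(r.astype(np.uint8))
for i in range(1,n):
    if ce[i][0]>400 and s[i][4]>3: print("red",s[i],ce[i],ray("top",ce[i],50)[:2],ray("top",ce[i],92)[:2])
o=(hsv[...,0]>=5)&(hsv[...,0]<20)&(hsv[...,1]>150); o[:165]=0;o[215:]=0;o[:,:170]=0;o[:,260:]=0
c=max(cv2.findContours(o.astype(np.uint8),0,1)[0],key=cv2.contourArea); print("orange",cv2.boxPoints(cv2.minAreaRect(c)).tolist(),cv2.approxPolyDP(c,3,True)[:,0].tolist())
for k in("oil_bottle","slide_box","filter_cube","mug","mouse","driver"):
    d=models.spot_in("top",k)
    if d: bb=np.array(d[0]["box"])*[640,480,640,480]; print(k,d[0]["conf"],np.round(ray("top",bb[:2],40)),np.round(ray("top",bb[2:],40)))
E
```

```text
lamp ((547.5230712890625, -274.685302734375), (171.3072052001953, 221.2227325439453), 6.5850605964660645) [[450.0, -175.0], [475.0, -394.0], [645.0, -375.0], [620.0, -155.0]]
gain ((558.0870971679688, -4.906211853027344), (151.4967041015625, 150.7465057373047), 8.521137237548828) [[472.0, 58.0], [494.0, -91.0], [644.0, -68.0], [622.0, 81.0]]
chamber ((542.9892578125, 278.08038330078125), (131.88467407226562, 141.8829803466797), 6.996241092681885) [[469.0, 340.0], [486.0, 200.0], [617.0, 216.0], [600.0, 357.0]]
wing 176 ((555.0200805664062, -221.0887451171875), (63.94119644165039, 17.034015655517578), 40.409568786621094) [[525.0, -235.0], [536.0, -248.0], [585.0, -207.0], [574.0, -194.0]]
red [479 185   6   5  22] [481.72727273 187.18181818] [ 617.88759981 -346.99775191] [ 605.81611683 -334.42450652]
red [491 213   7   5  30] [494.1        215.06666667] [ 547.61904705 -369.62656551] [ 537.81122474 -356.32434601]
red [429 239   3   4  10] [430.  240.5] [ 492.36184893 -212.00783443] [ 484.33410521 -203.78321094]
orange [[175.7232666015625, 184.2208251953125], [240.90167236328125, 174.08197021484375], [244.4354248046875, 196.7989501953125], [179.25701904296875, 206.93780517578125]] [[244, 196], [239, 175], [176, 186], [192, 204]]
oil_bottle 0.67 [784. 142.  40.] [746. 109.  40.]
slide_box 0.95 [ 820. -113.   40.] [ 708. -201.   40.]
filter_cube 0.85 [818.  10.  40.] [762. -26.  40.]
mug 0.72 [677. 533.  40.] [573. 401.  40.]
mouse 0.9 [ 688. -436.   40.] [ 578. -491.   40.]
driver 0.7 [371. 301.  40.] [331. 150.  40.]
```

View pics/crop1.png

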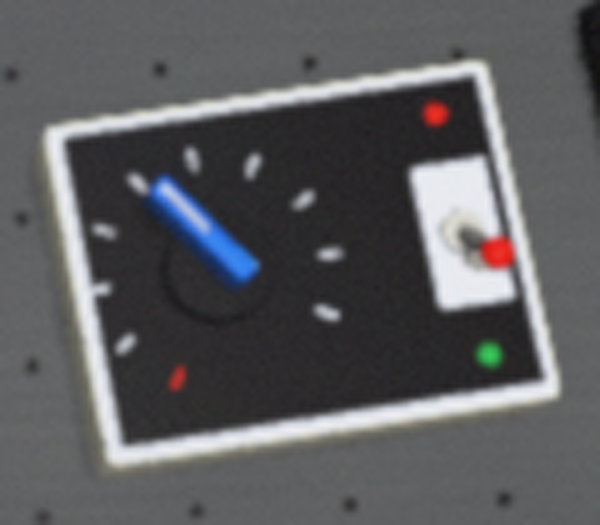

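The crop shows the blue wing pointing from about (245,270) to (160,185). The red end mark is at (178,378), the switch ball leans towards the robot at (497,252), and the green dot is at (488,355). Sizes check out: box 171x221, chamber 132x142, and the red mark lies at 157° world (150° plus 6.6° yaw). The wing is at about 41° world, so the dial is near 2.0 rad.

```bash
cat > p.py <<'E'
from h import *
u=lambda a:np.array([np.cos(np.radians(a)),np.sin(np.radians(a))])
HUB=np.array([542.7,-233.0]); 
def rows(wps,show=True):
    """wps: (x,y,z,phi deg azimuth of tool y) world -> rows in tool frame"""
    o=status.get_obs(); p=np.array(o["eef_pos"]); M=R.from_rotvec(o["ee_rot"])
    for x,y,z,f in wps:
        c=u(f); s=u(f+90); T=R.from_matrix(np.array([[s[0],c[0],0],[s[1],c[1],0],[0,0,-1]]))
        d=M.inv().apply(np.array([x,y,z])-p)/1000; w=np.degrees((M.inv()*T).as_rotvec())
        print([round(v,4) for v in d]+[round(v,1) for v in w]+[0])
    print("at",np.round(p,1),"y-az",np.degrees(np.arctan2(*M.as_matrix()[1::-1,1])),"j",np.round(o["joint_pos"],2),"F",np.round(o["ft_force"],1),o["clock"])
def dial(a,gap,r=38,z=71): # finger on clockwise side of the wing at world angle a
    q=HUB+r*u(a)+(15+gap)*u(a-90); return (q[0],q[1],z,a+180)
E
python3 - <<'E'
from p import *
print(ctrl.grasp_offset)
x,y,z,f=dial(41,14); rows([(x,y,200,f),(x,y,71,f)])
# shield angle from top view and chamber
ch=np.array([543,278.1]); ax=u(7.0); h=ch+65*ax; print("hinge",h)
for uv in((239,175),(176,186),(192,204),(244,196)): print(uv,ray("top",uv,178)[:2],(ray("top",uv,178)[:2]-h)@ax,(ray("top",uv,178)[:2]-h)@u(97))
for t in(1.35,1.45,1.55,1.65,1.75):
    for s in(70,-70): 
        q=h-130*np.cos(t)*ax+s*u(97); P=(*q,50.5+130*np.sin(t)); print(t,s,np.round(proj("top",P)),np.round(proj("side",P)))
E
```

```text
18.700000000000003
[np.float64(0.4754), np.float64(-0.2312), np.float64(0.0387), np.float64(0.0), np.float64(-0.0), np.float64(69.1), 0]
[np.float64(0.4754), np.float64(-0.2312), np.float64(0.1677), np.float64(0.0), np.float64(-0.0), np.float64(69.1), 0]
at [ 223.4 -610.4  238.7] y-az -69.89907174906902 j [ 1.15  0.54 -0.    1.54  0.    1.07 -0.07] F [-0.1 -0.   0.3] 1.1
hinge [607.51549986 286.02150732]
(239, 175) [631.65870192 219.10801354] 15.808538743689722 -69.3570469260815
(176, 186) [612.49678527 356.99970075] 13.594221493936711 69.84206675802388
(192, 204) [570.31004283 321.77108895] -32.57135515078281 40.01731428505835
(244, 196) [583.45366623 208.74720536] -33.29984881196692 -73.76591116994854
1.35 70 [178. 204.] [240. 263.]
1.35 -70 [242. 194.] [262. 237.]
1.45 70 [177. 199.] [235. 262.]
1.45 -70 [241. 188.] [257. 236.]
1.55 70 [176. 193.] [230. 261.]
1.55 -70 [240. 183.] [253. 235.]
1.65 70 [176. 187.] [225. 260.]
1.65 -70 [239. 177.] [248. 234.]
1.75 70 [175. 182.] [220. 260.]
1.75 -70 [239. 172.] [244. 234.]
```

{"name": "step_arm", "arguments": {"plan": [[0.475,-0.231,0.02,0,0,69,0],[0.475,-0.231,0.02,0,0,69,0],[0.475,-0.231,0.02,0,0,69,0],[0.475,-0.231,0.02,0,0,69,0],[0.475,-0.231,0.02,0,0,69,0]]}}

```text
clock: 1.72
eef_pos: [438.2, -387.8, 227.3]
ee_rot: [3.011, -0.895, 0.001]
ft_force: [0.2, -0.3, 0.2]
opening: 40.3
finger_force: 0.0
```

```bash
python3 - <<'E'
from p import *
x,y,z,f=dial(41,14); rows([(x,y,180,f),(x,y,71,f)])
E
```

```text
[np.float64(0.0412), np.float64(-0.2154), np.float64(0.0473), np.float64(-0.0), np.float64(-0.0), np.float64(15.9), 0]
[np.float64(0.0412), np.float64(-0.2154), np.float64(0.1563), np.float64(-0.0), np.float64(-0.0), np.float64(15.9), 0]
at [ 438.2 -387.8  227.3] y-az -123.10736421391267 j [ 0.56  0.44  0.12  1.73 -0.06  0.97 -1.45] F [ 0.2 -0.3  0.2] 1.725
```

{"name": "step_arm", "arguments": {"plan": [[0.041,-0.215,0.03,0,0,16,0],[0.041,-0.215,0.03,0,0,16,0],[0.041,-0.215,0.03,0,0,16,0],[0.041,-0.215,0.03,0,0,16,0],[0.041,-0.215,0.03,0,0,16,0]]}}

```text
clock: 2.35
eef_pos: [589.6, -226.8, 196.4]
ee_rot: [-2.864, 1.288, 0.001]
ft_force: [0.2, -0.2, 0.2]
opening: 0.3
finger_force: 0.0
```

```bash
python3 - <<'E'
from p import *
x,y,z,f=dial(41,14); rows([(x,y,71,f)])
E
```

```text
[np.float64(0.003), np.float64(0.0017), np.float64(0.1254), np.float64(-0.1), np.float64(0.1), np.float64(0.6), 0]
at [ 589.6 -226.8  196.4] y-az -138.42312341856348 j [ 0.2   0.55  0.13  1.63 -0.09  0.96 -2.05] F [ 0.2 -0.2  0.2] 2.35
```

{"name": "step_arm", "arguments": {"plan": [[0.003,0.002,0.06,0,0,0,0],[0.003,0.002,0.1,0,0,0,0],[0.003,0.002,0.125,0,0,0,0],[0.003,0.002,0.125,0,0,0,0]]}}

```text
clock: 2.85
eef_pos: [585.8, -235.3, 70.5]
ee_rot: [2.859, -1.299, -0.006]
ft_force: [-0.1, -0.4, 1.2]
opening: 0.5
finger_force: 0.0
```

```bash
python3 - <<'E'
from p import *
rows([dial(a,0) for a in (41,50,60,70,80)])
snap("top","pics/t1.png")
E
```

```text
[np.float64(-0.0151), np.float64(-0.007), np.float64(-0.0005), np.float64(0.2), np.float64(0.2), np.float64(0.1), 0]
[np.float64(-0.0212), np.float64(-0.0089), np.float64(-0.0005), np.float64(0.1), np.float64(0.2), np.float64(-8.9), 0]
[np.float64(-0.0282), np.float64(-0.0099), np.float64(-0.0004), np.float64(0.1), np.float64(0.2), np.float64(-18.9), 0]
[np.float64(-0.0354), np.float64(-0.0096), np.float64(-0.0004), np.float64(0.1), np.float64(0.2), np.float64(-28.9), 0]
[np.float64(-0.0423), np.float64(-0.008), np.float64(-0.0004), np.float64(0.1), np.float64(0.2), np.float64(-38.9), 0]
at [ 585.8 -235.3   70.5] y-az -138.86719945948806 j [ 0.23  0.72  0.11  1.69 -0.11  0.74 -2.03] F [-0.1 -0.4  1.2] 2.85
```

{"name": "step_arm", "arguments": {"plan": [[-0.015,-0.007,0,0,0,0,0],[-0.021,-0.009,0,0,0,-9,0],[-0.028,-0.01,0,0,0,-19,0],[-0.035,-0.01,0,0,0,-29,0],[-0.042,-0.008,0,0,0,-39,0]]}}

```text
clock: 3.52
eef_pos: [568.5, -196.2, 74.1]
ee_rot: [3.131, -0.256, 0.008]
ft_force: [2.3, 0.7, -2.2]
opening: 0.5
finger_force: 1.4
```

```bash
python3 - <<'E'
from p import *
rows([dial(a,0) for a in (90,100,110,120,130)])
E
```

```text
[np.float64(-0.0108), np.float64(0.0005), np.float64(0.003), np.float64(0.0), np.float64(-0.3), np.float64(-9.4), 0]
[np.float64(-0.0179), np.float64(-0.0003), np.float64(0.003), np.float64(0.0), np.float64(-0.3), np.float64(-19.4), 0]
[np.float64(-0.025), np.float64(0.0), np.float64(0.0029), np.float64(0.1), np.float64(-0.3), np.float64(-29.4), 0]
[np.float64(-0.032), np.float64(0.0016), np.float64(0.0029), np.float64(0.1), np.float64(-0.3), np.float64(-39.4), 0]
[np.float64(-0.0385), np.float64(0.0043), np.float64(0.0029), np.float64(0.1), np.float64(-0.3), np.float64(-49.4), 0]
at [ 568.5 -196.2   74.1] y-az -99.36219431429147 j [ 0.31  0.67 -0.07  1.78  0.06  0.69 -1.53] F [ 2.3  0.7 -2.2] 3.525
```

{"name": "step_arm", "arguments": {"plan": [[-0.011,0,0.001,0,0,-9,0],[-0.018,0,0.001,0,0,-19,0],[-0.025,0,0.001,0,0,-29,0],[-0.032,0.002,0.001,0,0,-39,0],[-0.038,0.004,0.001,0,0,-49,0]]}}

```text
clock: 4.15
eef_pos: [530.2, -192.8, 73.3]
ee_rot: [2.954, 1.066, 0.007]
ft_force: [1.9, 3.7, 1.1]
opening: 0.3
finger_force: 1.6
```

```bash
python3 - <<'E'
from p import *
rows([dial(a,0) for a in (135,140,145,150,153,156.6)])
E
```

```text
[np.float64(-0.0046), np.float64(-0.0004), np.float64(0.0022), np.float64(0.2), np.float64(-0.2), np.float64(-5.3), 0]
[np.float64(-0.0081), np.float64(-0.0012), np.float64(0.0022), np.float64(0.2), np.float64(-0.2), np.float64(-10.3), 0]
[np.float64(-0.0116), np.float64(-0.0018), np.float64(0.0022), np.float64(0.2), np.float64(-0.2), np.float64(-15.3), 0]
[np.float64(-0.0152), np.float64(-0.002), np.float64(0.0022), np.float64(0.2), np.float64(-0.2), np.float64(-20.3), 0]
[np.float64(-0.0173), np.float64(-0.002), np.float64(0.0022), np.float64(0.2), np.float64(-0.2), np.float64(-23.3), 0]
[np.float64(-0.0199), np.float64(-0.0018), np.float64(0.0022), np.float64(0.2), np.float64(-0.2), np.float64(-26.9), 0]
at [ 530.2 -192.8   73.3] y-az -50.302359450613956 j [ 0.49  0.64 -0.29  1.86  0.27  0.67 -0.84] F [1.9 3.7 1.1] 4.15
```

{"name": "step_arm", "arguments": {"plan": [[-0.005,0,0.001,0,0,-5,0],[-0.008,-0.001,0.001,0,0,-10,0],[-0.012,-0.002,0.001,0,0,-15,0],[-0.015,-0.002,0.001,0,0,-20,0],[-0.017,-0.002,0.001,0,0,-23,0]]}}

```text
clock: 4.78
eef_pos: [515.7, -202.7, 72.0]
ee_rot: [2.684, 1.627, 0.005]
ft_force: [2.2, 4.5, 1.6]
opening: 0.6
finger_force: 2.4
```

```bash
python3 - <<'E'
from p import *
rows([dial(a,0) for a in (156.6,158)])
E
```

```text
[np.float64(-0.0022), np.float64(-0.001), np.float64(0.001), np.float64(0.2), np.float64(-0.1), np.float64(-4.1), 0]
[np.float64(-0.0031), np.float64(-0.0013), np.float64(0.001), np.float64(0.2), np.float64(-0.1), np.float64(-5.5), 0]
at [ 515.7 -202.7   72. ] y-az -27.544887007862236 j [ 0.59  0.65 -0.39  1.89  0.37  0.68 -0.5 ] F [2.2 4.5 1.6] 4.775
```

Push on in small steps and watch the force for the stop.

{"name": "step_arm", "arguments": {"plan": [[-0.001,-0.001,0,0,0,-2,0],[-0.002,-0.001,0,0,0,-4,0],[-0.003,-0.001,0,0,0,-4,0],[-0.004,-0.001,0,0,0,-4,0],[-0.004,-0.001,0,0,0,-4,0]]}}

```text
clock: 5.4
eef_pos: [514.6, -203.2, 72.0]
ee_rot: [2.627, 1.721, 0.011]
ft_force: [5.5, 9.2, 2.4]
opening: 0.3
finger_force: 5.1
```

```bash
python3 - <<'E'
from p import *
rows([dial(a,0) for a in (156.6,160)])
E
```

```text
[np.float64(-0.0012), np.float64(-0.0004), np.float64(0.001), np.float64(0.3), np.float64(-0.3), np.float64(-0.1), 0]
[np.float64(-0.0035), np.float64(-0.0012), np.float64(0.001), np.float64(0.3), np.float64(-0.3), np.float64(-3.5), 0]
at [ 514.6 -203.2   72. ] y-az -23.545881732176387 j [ 0.61  0.65 -0.41  1.89  0.38  0.68 -0.44] F [5.5 9.2 2.4] 5.4
```

{"name": "step_arm", "arguments": {"plan": [[-0.001,0,0,0,0,0,0],[-0.002,0,0,0,0,0,0],[-0.003,0,0,0,0,0,0],[-0.003,0,0,0,0,0,0]]}}

```text
clock: 5.9
eef_pos: [514.5, -203.4, 72.1]
ee_rot: [2.626, 1.724, 0.015]
ft_force: [7.0, 14.2, 1.4]
opening: 1.0
finger_force: 8.0
```

```bash
python3 - <<'E'
from p import *
rows([])
E
```

```text
at [ 514.5 -203.4   72.1] y-az -23.434982390632776 j [ 0.61  0.65 -0.41  1.89  0.38  0.68 -0.43] F [ 7.  14.2  1.4] 5.9
```

At the stop: the force rose to 16 N with no movement. Next I back off, lift, and work out the approach to the switch.

{"name": "step_arm", "arguments": {"plan": [[0.025,0,0,0,0,0,0],[0.025,0,-0.06,0,0,0,0],[0.025,0,-0.1,0,0,0,0],[0.025,0,-0.1,0,0,0,0]]}}

```text
clock: 6.4
eef_pos: [522.1, -187.6, 174.0]
ee_rot: [2.626, 1.713, 0.005]
ft_force: [-0.6, 0.4, -0.3]
opening: 0.8
finger_force: 0.0
```

```bash
cat >> p.py <<'E'
LB=np.array([547.5,-274.7])
def sw(dx,z): q=LB+dx*u(6.6)-78*u(96.6); return (*q,z,6.6-90)
E
python3 - <<'E'
from p import *
rows([sw(-55,150),sw(-55,84)])
E
```

```text
[np.float64(-0.1646), np.float64(0.0501), np.float64(0.0245), np.float64(0.4), np.float64(-0.2), np.float64(59.6), 0]
[np.float64(-0.1645), np.float64(0.0497), np.float64(0.0905), np.float64(0.4), np.float64(-0.2), np.float64(59.6), 0]
at [ 522.1 -187.6  174. ] y-az -23.767363405257967 j [ 0.63  0.5  -0.47  1.83  0.29  0.87 -0.4 ] F [-0.6  0.4 -0.3] 6.4
```

{"name": "step_arm", "arguments": {"plan": [[-0.165,0.05,0.015,0,0,60,0],[-0.165,0.05,0.015,0,0,60,0],[-0.165,0.05,0.015,0,0,60,0],[-0.165,0.05,0.015,0,0,60,0],[-0.165,0.05,0.015,0,0,60,0]]}}

```text
clock: 7.02
eef_pos: [498.1, -358.6, 154.1]
ee_rot: [-3.124, -0.33, 0.003]
ft_force: [0.3, 1.0, 0.1]
opening: 0.2
finger_force: 0.0
```

```bash
python3 - <<'E'
from p import *
rows([sw(-55,150),sw(-55,84)])
im=snap("top","pics/t2.png")
cv2.imwrite("pics/crop2.png",cv2.cvtColor(cv2.resize(im[150:290,380:540],None,fx=4,fy=4),cv2.COLOR_RGB2BGR))
E
```

```text
[np.float64(0.0037), np.float64(0.0007), np.float64(0.0041), np.float64(-0.0), np.float64(0.1), np.float64(5.5), 0]
[np.float64(0.0039), np.float64(0.0007), np.float64(0.0701), np.float64(-0.0), np.float64(0.1), np.float64(5.5), 0]
at [ 498.1 -358.6  154.1] y-az -77.92984873637134 j [ 0.7   0.58 -0.2   1.7   0.15  0.88 -0.93] F [0.3 1.  0.1] 7.025
```

View pics/crop2.png

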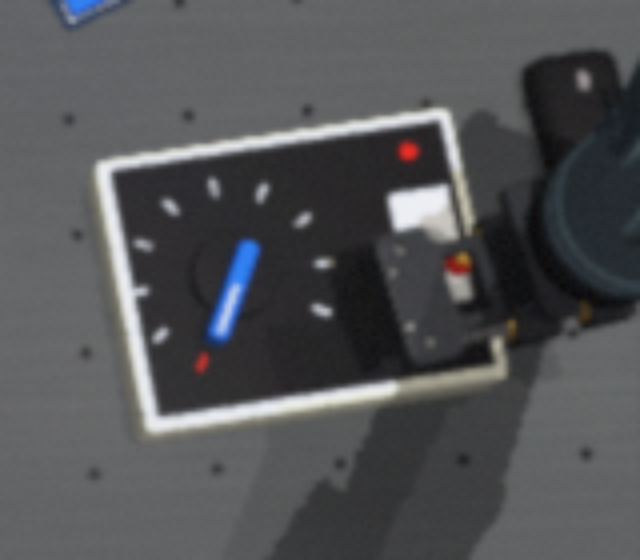

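The crop shows the wing tip at (215,335) pointing at the red mark (202,362), so the dial is at its stop. The gripper is over the box near the switch ball, which is seen at (458,262). Next I lower behind the ball and push along box +x.

{"name": "step_arm", "arguments": {"plan": [[-0.001,0.001,0.04,0,0,5.5,0],[-0.001,0.001,0.07,0,0,5.5,0],[-0.001,0.001,0.07,0,0,5.5,0]]}}

```text
clock: 7.45
eef_pos: [496.5, -357.9, 82.6]
ee_rot: [-3.132, -0.197, 0.008]
ft_force: [-0.2, 0.1, 0.8]
opening: 0.6
finger_force: 0.0
```

```bash
python3 - <<'E'
from p import *
rows([sw(a,83) for a in(-40,-20,-5,5,9)])
E
```

```text
[np.float64(0.0203), np.float64(0.0014), np.float64(-0.0005), np.float64(-0.2), np.float64(0.3), np.float64(0.6), 0]
[np.float64(0.0403), np.float64(0.0016), np.float64(-0.0006), np.float64(-0.2), np.float64(0.3), np.float64(0.6), 0]
[np.float64(0.0553), np.float64(0.0018), np.float64(-0.0006), np.float64(-0.2), np.float64(0.3), np.float64(0.6), 0]
[np.float64(0.0653), np.float64(0.0019), np.float64(-0.0007), np.float64(-0.2), np.float64(0.3), np.float64(0.6), 0]
[np.float64(0.0693), np.float64(0.0019), np.float64(-0.0007), np.float64(-0.2), np.float64(0.3), np.float64(0.6), 0]
at [ 496.5 -357.9   82.6] y-az -82.81956649205544 j [ 0.67  0.68 -0.17  1.73  0.16  0.75 -1.02] F [-0.2  0.1  0.8] 7.45
```

{"name": "step_arm", "arguments": {"plan": [[0.02,0.001,0,0,0,0.5,0],[0.035,0.001,0,0,0,0.5,0],[0.05,0.001,0,0,0,0.5,0],[0.06,0.001,0,0,0,0.5,0],[0.064,0.001,0,0,0,0.5,0]]}}

```text
clock: 8.07
eef_pos: [561.8, -352.4, 84.7]
ee_rot: [-3.136, -0.179, 0.003]
ft_force: [-7.0, -0.6, 3.1]
opening: 0.4
finger_force: 3.6
```

{"name": "step_arm", "arguments": {"plan": [[0.002,0,0,0,0,0,0],[0.004,0,0,0,0,0,0],[0.004,0,0,0,0,0,0]]}}

```text
clock: 8.45
eef_pos: [562.0, -352.5, 84.4]
ee_rot: [-3.135, -0.176, 0.013]
ft_force: [-10.9, 1.2, 6.0]
opening: 0.8
finger_force: 6.2
```

{"name": "step_arm", "arguments": {"plan": [[-0.02,0,0,0,0,0,0],[-0.02,0,-0.06,0,0,0,0],[-0.02,0,-0.12,0,0,0,0],[-0.02,0,-0.16,0,0,0,0],[-0.02,0,-0.16,0,0,0,0]]}}

```text
clock: 9.07
eef_pos: [548.7, -355.3, 249.3]
ee_rot: [3.132, 0.179, 0.011]
ft_force: [-0.3, -0.5, -0.3]
opening: 0.5
finger_force: 0.0
```

```bash
cat >> p.py <<'E'
CH=np.array([543,278.1]); HG=CH+65*u(7.0)
def sh(t,r=105,gap=0,th=3.5): # leading (-x) bottom edge of the finger on the far face, shield angle t
    c=-r*np.cos(t)+th*np.sin(t)+9+gap; q=HG+c*u(7.0); return (*q,50.5+r*np.sin(t)+th*np.cos(t),7-90)
E
python3 - <<'E'
from p import *
s=sh(1.75,gap=30); print(s); rows([(s[0],s[1],240,s[3])])
im=snap("top","pics/t3.png"); h=cv2.cvtColor(im,cv2.COLOR_RGB2HSV)
r=((h[...,0]<8)|(h[...,0]>172))&(h[...,1]>150)&(h[...,2]>90)
n,l,st,ce=cv2.connectedComponentsWithStats(r.astype(np.uint8))
print([(ce[i].round(1).tolist(),int(st[i][4])) for i in range(1,n) if ce[i][0]>400 and st[i][4]>3], [proj("top",(*sw(d,92)[:2],92)) for d in(-22,22)])
E
```

```text
(np.float64(668.2194107385491), np.float64(293.4750103640532), np.float64(153.19466322699014), -83)
[np.float64(0.1924), np.float64(-0.631), np.float64(0.0078), np.float64(0.3), np.float64(-0.4), np.float64(-0.5), 0]
at [ 548.7 -355.3  249.3] y-az -83.46869452820847 j [ 0.63  0.54 -0.19  1.52  0.11  1.09 -1.03] F [-0.3 -0.5 -0.3] 9.075
[([481.5, 187.5], 16), ([430.0, 240.3], 11)] [array([493.54564033, 216.44111455]), array([489.43679534, 198.27194351])]
```

{"name": "step_arm", "arguments": {"plan": [[0.192,-0.631,0.004,0,0,0,0],[0.192,-0.631,0.004,0,0,0,0],[0.192,-0.631,0.004,0,0,0,0],[0.192,-0.631,0.004,0,0,0,0],[0.192,-0.631,0.004,0,0,0,0]]}}

```text
clock: 9.75
eef_pos: [602.0, -44.8, 241.3]
ee_rot: [-3.136, -0.179, 0.004]
ft_force: [1.1, 0.7, -0.9]
opening: 0.4
finger_force: 0.0
```

```bash
python3 - <<'E'
from p import *
s=sh(1.75,gap=30); rows([(s[0],s[1],240,s[3])])
im=snap("top","pics/t4.png"); h=cv2.cvtColor(im,cv2.COLOR_RGB2HSV)
r=((h[...,0]<8)|(h[...,0]>172))&(h[...,1]>150)&(h[...,2]>90)
n,l,st,ce=cv2.connectedComponentsWithStats(r.astype(np.uint8))
print([(ce[i].round(1).tolist(),int(st[i][4])) for i in range(1,n) if ce[i][0]>400 and st[i][4]>3])
E
```

```text
[np.float64(0.1043), np.float64(-0.3286), np.float64(0.0013), np.float64(-0.0), np.float64(0.1), np.float64(-0.5), 0]
at [602.  -44.8 241.3] y-az -83.4697277938342 j [ 0.2   0.47 -0.27  1.65  0.14  1.04 -1.57] F [ 1.1  0.7 -0.9] 9.75
[([481.7, 187.2], 22), ([490.0, 197.2], 35)]
```

The ball is at (490,197), matching the predicted off position (489,198).

{"name": "step_arm", "arguments": {"plan": [[0.107,-0.329,0,0,0,0,0],[0.107,-0.329,0,0,0,0,0],[0.107,-0.329,0,0,0,0,0],[0.107,-0.329,0,0,0,0,0],[0.107,-0.329,0,0,0,0,0]]}}

```text
clock: 10.42
eef_pos: [664.6, 260.6, 241.0]
ee_rot: [3.136, 0.179, -0.004]
ft_force: [0.7, -0.7, -0.4]
opening: 0.4
finger_force: 0.0
```

{"name": "step_arm", "arguments": {"plan": [[0,0,0,0,0,0,0],[0,0,0,0,0,0,0]]}}

```text
clock: 10.68
eef_pos: [664.5, 258.2, 241.2]
ee_rot: [3.135, 0.179, -0.004]
ft_force: [0.1, -1.5, -0.5]
opening: 0.5
finger_force: 0.0
```

```bash
python3 - <<'E'
from p import *
s=sh(1.75,gap=30); rows([(s[0],s[1],240,s[3]),s])
snap("side","pics/s4.png")
E
```

```text
[np.float64(0.0077), np.float64(-0.0346), np.float64(0.0011), np.float64(0.1), np.float64(0.1), np.float64(-0.5), 0]
[np.float64(0.0079), np.float64(-0.0347), np.float64(0.0879), np.float64(0.1), np.float64(0.1), np.float64(-0.5), 0]
at [664.5 258.2 241.2] y-az -83.46786363064545 j [-0.26  0.67 -0.29  1.33  0.2   1.18 -2.02] F [ 0.1 -1.5 -0.5] 10.675
```

View pics/s4.png

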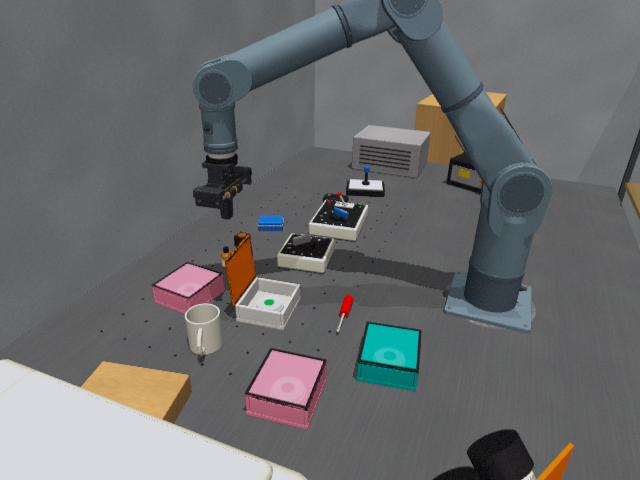

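The side view shows the gripper at (225,200), above and behind the orange shield at (240,268). Nothing else has moved.

{"name": "step_arm", "arguments": {"plan": [[0.008,-0.035,0,0,0,0,0],[0.008,-0.035,0.03,0,0,0,0],[0.008,-0.035,0.065,0,0,0,0],[0.008,-0.035,0.088,0,0,0,0],[0.008,-0.035,0.088,0,0,0,0]]}}

```text
clock: 11.35
eef_pos: [668.2, 291.7, 152.8]
ee_rot: [3.134, 0.175, -0.006]
ft_force: [0.7, -0.1, 0.1]
opening: 0.5
finger_force: 0.0
```

```bash
python3 - <<'E'
from p import *
rows([sh(t) for t in(1.75,1.6,1.45,1.3,1.15,1.0)])
E
```

```text
[np.float64(-0.0298), np.float64(-0.0014), np.float64(-0.0003), np.float64(0.2), np.float64(0.2), np.float64(-0.6), 0]
[np.float64(-0.0454), np.float64(-0.0013), np.float64(-0.0024), np.float64(0.2), np.float64(0.2), np.float64(-0.6), 0]
[np.float64(-0.0611), np.float64(-0.0011), np.float64(-0.0021), np.float64(0.2), np.float64(0.2), np.float64(-0.6), 0]
[np.float64(-0.0766), np.float64(-0.0009), np.float64(0.0005), np.float64(0.2), np.float64(0.2), np.float64(-0.6), 0]
[np.float64(-0.0916), np.float64(-0.0008), np.float64(0.0054), np.float64(0.2), np.float64(0.2), np.float64(-0.6), 0]
[np.float64(-0.1056), np.float64(-0.0006), np.float64(0.0125), np.float64(0.2), np.float64(0.2), np.float64(-0.6), 0]
at [668.2 291.7 152.8] y-az -83.6157682430607 j [-0.31  0.78 -0.28  1.34  0.23  1.05 -2.08] F [ 0.7 -0.1  0.1] 11.35
```

{"name": "step_arm", "arguments": {"plan": [[-0.03,-0.001,0,0,0,0,0],[-0.045,-0.001,-0.002,0,0,0,0],[-0.061,-0.001,-0.002,0,0,0,0],[-0.077,-0.001,0.001,0,0,0,0],[-0.092,-0.001,0.005,0,0,0,0]]}}

```text
clock: 11.98
eef_pos: [578.9, 284.4, 152.3]
ee_rot: [-3.136, -0.176, -0.006]
ft_force: [0.0, -1.1, 0.4]
opening: 0.7
finger_force: 0.6
```

```bash
python3 - <<'E'
from p import *
rows([sh(t) for t in(1.05,.95,.85,.75,.65)])
E
```

```text
[np.float64(-0.0117), np.float64(0.002), np.float64(0.009), np.float64(-0.0), np.float64(-0.2), np.float64(-0.6), 0]
[np.float64(-0.0207), np.float64(0.0021), np.float64(0.0143), np.float64(-0.0), np.float64(-0.2), np.float64(-0.6), 0]
[np.float64(-0.0292), np.float64(0.0022), np.float64(0.0205), np.float64(-0.0), np.float64(-0.2), np.float64(-0.6), 0]
[np.float64(-0.037), np.float64(0.0023), np.float64(0.0275), np.float64(-0.0), np.float64(-0.2), np.float64(-0.6), 0]
[np.float64(-0.044), np.float64(0.0024), np.float64(0.0353), np.float64(-0.0), np.float64(-0.2), np.float64(-0.6), 0]
at [578.9 284.4 152.3] y-az -83.58996499182086 j [-0.32  0.64 -0.3   1.61  0.22  0.92 -2.16] F [ 0.  -1.1  0.4] 11.975
```

{"name": "step_arm", "arguments": {"plan": [[-0.01,0.001,0.007,0,0,0,0],[-0.019,0.001,0.013,0,0,0,0],[-0.027,0.001,0.019,0,0,0,0],[-0.035,0.001,0.026,0,0,0,0],[-0.042,0.001,0.034,0,0,0,0]]}}

```text
clock: 12.6
eef_pos: [535.4, 279.4, 115.5]
ee_rot: [3.136, 0.179, -0.0]
ft_force: [0.8, -1.1, 0.8]
opening: 0.8
finger_force: 0.4
```

```bash
python3 - <<'E'
from p import *
rows([sh(t) for t in(.6,.5,.4,.3,.2)])
snap("side","pics/s5.png")
E
```

```text
[np.float64(-0.0033), np.float64(0.0023), np.float64(0.0029), np.float64(0.0), np.float64(0.0), np.float64(-0.5), 0]
[np.float64(-0.0091), np.float64(0.0023), np.float64(0.0116), np.float64(0.0), np.float64(0.0), np.float64(-0.5), 0]
[np.float64(-0.014), np.float64(0.0024), np.float64(0.0209), np.float64(0.0), np.float64(0.0), np.float64(-0.5), 0]
[np.float64(-0.0179), np.float64(0.0024), np.float64(0.0307), np.float64(0.0), np.float64(0.0), np.float64(-0.5), 0]
[np.float64(-0.0208), np.float64(0.0024), np.float64(0.0407), np.float64(0.0), np.float64(0.0), np.float64(-0.5), 0]
at [535.4 279.4 115.5] y-az -83.48331144342043 j [-0.34  0.63 -0.29  1.74  0.24  0.81 -2.21] F [ 0.8 -1.1  0.8] 12.6
```

View pics/s5.png

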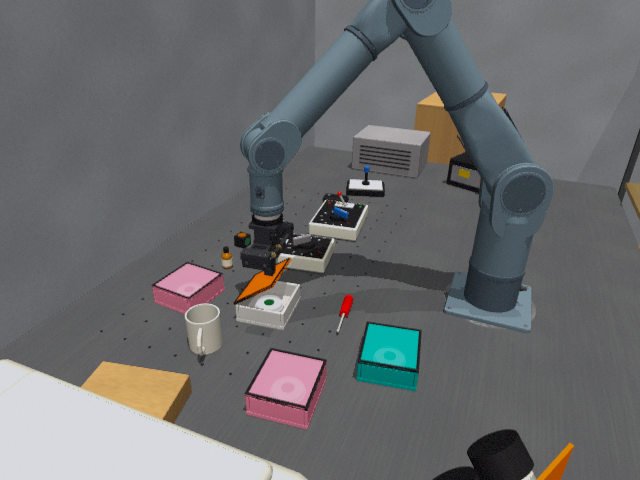

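The shield, from (240,300) to (288,262), is folding under the finger and is about half closed. Nothing else has been disturbed.

{"name": "step_arm", "arguments": {"plan": [[-0.003,0.002,0.003,0,0,0,0],[-0.009,0.002,0.012,0,0,0,0],[-0.013,0.002,0.021,0,0,0,0],[-0.017,0.002,0.031,0,0,0,0],[-0.02,0.002,0.041,0,0,0,0]]}}

```text
clock: 13.28
eef_pos: [515.8, 275.4, 74.3]
ee_rot: [3.136, 0.179, -0.001]
ft_force: [0.2, -0.6, 1.1]
opening: 0.4
finger_force: 0.3
```

```bash
python3 - <<'E'
from p import *
rows([sh(t) for t in(.1,.05,0)])
E
```

```text
[np.float64(-0.0028), np.float64(0.0006), np.float64(0.0099), np.float64(0.0), np.float64(0.0), np.float64(-0.5), 0]
[np.float64(-0.0033), np.float64(0.0006), np.float64(0.0151), np.float64(0.0), np.float64(0.0), np.float64(-0.5), 0]
[np.float64(-0.0036), np.float64(0.0006), np.float64(0.0203), np.float64(0.0), np.float64(0.0), np.float64(-0.5), 0]
at [515.8 275.4  74.3] y-az -83.46916148709846 j [-0.36  0.67 -0.28  1.81  0.26  0.71 -2.24] F [ 0.2 -0.6  1.1] 13.275
```

{"name": "step_arm", "arguments": {"plan": [[-0.003,0,0.006,0,0,0,0],[-0.003,0,0.011,0,0,0,0],[-0.003,0,0.015,0,0,0,0],[-0.003,0,0.018,0,0,0,0],[-0.003,0,0.018,0,0,0,0]]}}

```text
clock: 13.9
eef_pos: [513.4, 275.1, 57.2]
ee_rot: [-3.136, -0.179, -0.0]
ft_force: [0.2, 0.8, -0.4]
opening: 0.2
finger_force: 0.0
```

{"name": "step_arm", "arguments": {"plan": [[0,0,0.002,0,0,0,0],[0,0,0.003,0,0,0,0],[0,0,0.003,0,0,0,0]]}}

```text
clock: 14.28
eef_pos: [513.6, 275.2, 56.6]
ee_rot: [3.136, 0.178, 0.001]
ft_force: [-6.7, -4.1, 23.8]
opening: 0.4
finger_force: 12.2
```

Pressed flat: 24 N at z = 56.6, which is the height of the closed panel's top. Next I lift clear and verify.

{"name": "step_arm", "arguments": {"plan": [[0,0,-0.03,0,0,0,0],[0,0,-0.09,0,0,0,0],[0,0,-0.15,0,0,0,0],[0,0,-0.18,0,0,0,0],[0,0,-0.18,0,0,0,0]]}}

```text
clock: 14.9
eef_pos: [514.7, 275.9, 236.9]
ee_rot: [-3.134, -0.178, -0.008]
ft_force: [-1.0, 0.5, 0.1]
opening: -0.2
finger_force: 0.0
```

{"name": "step_arm", "arguments": {"plan": [[-0.12,0.06,0,0,0,0,0],[-0.12,0.06,0,0,0,0,0],[-0.12,0.06,0,0,0,0,0],[-0.12,0.06,0,0,0,0,0]]}}

```text
clock: 15.4
eef_pos: [400.8, 201.6, 233.8]
ee_rot: [3.136, 0.178, -0.0]
ft_force: [1.1, 0.8, -0.1]
opening: 0.5
finger_force: 0.0
```

```bash
python3 - <<'E'
from p import *
rows([]); a=snap("side","pics/s6.png"); b=snap("top","pics/t6.png")
c=np.hstack([cv2.resize(a[180:340,140:380],None,fx=1.6,fy=2.0,interpolation=2),cv2.resize(b[160:280,160:520],(400,320))])
cv2.imwrite("pics/c6.png",cv2.cvtColor(c,cv2.COLOR_RGB2BGR)); print(c.shape)
for t in(0,.1): print(t,[proj("side",(*(HG-130*np.cos(t)*u(7)+s*u(97)),53.5+130*np.sin(t))).round(1).tolist() for s in(70,-70)])
h=cv2.cvtColor(a,cv2.COLOR_RGB2HSV); o=(h[...,0]>=5)&(h[...,0]<20)&(h[...,1]>150); o[:250]=0;o[345:]=0;o[:,:225]=0;o[:,310:]=0
k=max(cv2.findContours(o.astype(np.uint8),0,1)[0],key=cv2.contourArea); print(cv2.approxPolyDP(k,4,True)[:,0].tolist())
E
```

```text
at [400.8 201.6 233.8] y-az -83.48671126180444 j [-0.23  0.22 -0.38  2.03  0.1   0.9  -2.12] F [ 1.1  0.8 -0.1] 15.4
(320, 784, 3)
0 [[281.4, 312.3], [298.6, 282.4]]
0.1 [[281.0, 308.0], [298.3, 278.4]]
[[235, 303], [282, 312], [276, 310], [291, 298], [296, 282], [256, 276]]
```

View pics/c6.png

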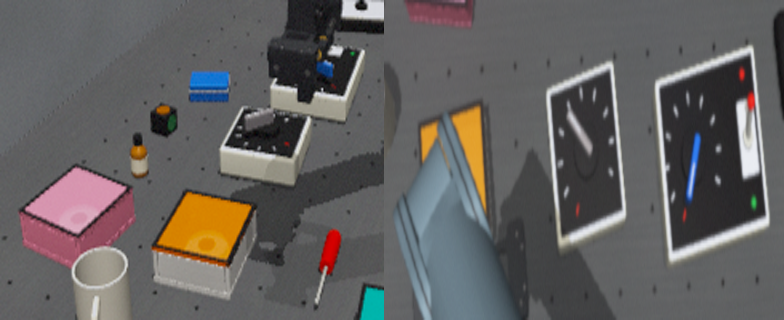

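The shield is flat on the chamber: its corner at (282,312) matches the closed prediction of (281,312). The blue wing points at the red mark, the switch leans away, and the loose things are in place. I'm handing in.

```bash
python3 -c "
from h import *
print(ctrl.finish_job())"
```

```text
the job is handed in; nothing more can be done
None
```

I turned the blue dial to its anticlockwise stop, pushed the switch to off and folded the shield flat, in that order, then handed the job in at about 15.5 s; no verdict came back. The last pictures showed all three in place and nothing else visibly moved.

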